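Roll a drink carton into the capping bay and snap its cap on

TASK

Push the drink carton along the rollers into the bay until it is fully home against the end stop, then fetch the snap cap and press it onto the carton's spout until it clicks and sits flush on the flange. Keep pressing after the click: finish while still holding the cap down with a firm push of about 10 N, without letting go and without crushing the carton. Leave the jug, the two glass cups and the funnel where they stand.

Things in the scene. Friction and masses are not known exactly. Their poses are not given: they have to be found in the camera images.
- row: Fixed steel roller row, 132 mm wide (x), 470 long (y); origin on the counter under its middle. 14 free rollers along x, running height 42 mm. Rails' inner faces at x = +-58 mm, 60 mm high, 90 high at the bay (-y end). End stop's face at y = -227 mm, 90 mm high; +y end open. The carton is pushed towards the row's -y; home, its centre is at y = -162 mm.
- carton_mid (a point): Centre of the closed cardboard carton: 110 mm across the row (its x), 130 along it (its y), 100 high, 0.4 to 1 kg, on the rollers, 3 mm clear of each rail. Axes as the row's to within 3 degrees. It rolls easily and coasts if pushed fast.
- stud (a point): Centre of the top of the spout's flange, a white disc 54 mm wide, 4 mm thick, amid the carton's top (54 mm above carton_mid; z up). From it a white stud 25 mm wide stands 24 mm up, its top 6 mm tapering to 16 mm wide. Four sprung round beads bulge 4.5 mm out of its side, 10 mm above the flange.
- cap_knob (a point): Centre of the grip knob of the white snap cap: an upright cylinder 22 mm wide, 28 high, on a round skirt 48 mm wide, 30 high. The whole is 58 mm high, 45 g, and starts upright on the counter; the knob's centre is 44 mm above the rim. z is the cap's axis.
- cap_rim (a point): Centre of the cap's open underside. Hollow, 26 mm deep, inner lip of 30 mm bore in the lowest 3 mm. Centred over the stud (within 4 mm), the lip meets the beads about 16 mm above the flange; pushing on takes 8 to 15 N until, 8 mm up, the beads snap over the lip (click: the push needed drops); then the rim stops hard on the flange, 0 mm above it.
- jug: Bystander: translucent polypropylene jug, 112 mm wide, 170 mm high, handle at its +y; origin under its centre.
- cup_a: Bystander: glass cup 72 mm wide, 95 mm high; origin under its centre.
- cup_b: Bystander: another such glass cup; origin under its centre.
- funnel: Bystander: orange silicone funnel standing mouth down, 90 mm wide, 85 mm high; origin under its centre.
- carton: The carton as a whole; origin under its centre, otherwise as carton_mid.
- cap: The cap as a whole; origin at the rim's centre, as cap_rim.
Mind the look-alikes: they are no part of the job. Of the things shaped like the cap, the white one is meant. What is shaped like the carton but blue is not meant.

How it is judged:
On the way, in this order (a step that is already met when the one before it is completed fails the run):
1. the carton is home against the end stop, at rest (y of carton_mid in the frame of row below -0.154 m and z of carton_mid in the frame of row between 0.085 and 0.099 m and angle between carton_mid's own z axis and vertical below 0.08 rad and linear speed of carton below 0.03 m/s), for 0.3 s.
2. the cap has snapped down onto the flange (y of carton_mid in the frame of row below -0.154 m and z of carton_mid in the frame of row between 0.085 and 0.099 m and angle between carton_mid's own z axis and vertical below 0.08 rad and z of cap_rim in the frame of stud between -0.004 and 0.003 m and horizontal distance between cap_rim and stud below 0.005 m and angle between the z axis of cap_rim and the z axis of stud, either way round below 0.1 rad), for 0.2 s.
At the end, for the whole second after the job is handed in: The carton stands upright on the rollers within 8 mm of the end stop; the cap sits on the flange (rim within 3 mm of it, within 5 mm of centred, tilted less than 0.1 rad); and the robot still touches the cap and pushes it onto the carton with more than 5 N (all of step 2 and contact force between cap and carton above 5 N and contact force between any of the fingers, the arm and cap above 2 N); the arm keeps its last pose, push and grip.
It fails at once if the carton is crushed (more than 60 N through the cap) (contact force between cap and carton above 60 N).
It fails at once if the jug is shifted more than 25 mm or tipped (distance of jug from where it was at the start of the episode above 0.025 m or angle between jug's own z axis and vertical above 0.3 rad).
It fails at once if the first glass cup is shifted more than 25 mm or tipped (distance of cup_a from where it was at the start of the episode above 0.025 m or angle between cup_a's own z axis and vertical above 0.3 rad).
It fails at once if the second glass cup is shifted more than 25 mm or tipped (distance of cup_b from where it was at the start of the episode above 0.025 m or angle between cup_b's own z axis and vertical above 0.3 rad).
It fails at once if the funnel is shifted more than 25 mm or tipped (distance of funnel from where it was at the start of the episode above 0.025 m or angle between funnel's own z axis and vertical above 0.3 rad).
It also fails if it takes over 70 s, if anything falls off the work surface, if the arm or the gripper's body presses on something with over 40 N, if the wrist force passes 120 N, or if a joint passes its speed limit or range.

ROBOT

A 6-joint arm with a two-finger parallel gripper is mounted at the origin on the work surface. World frame = base frame: x ahead of the robot, y to its left, z up, the work surface at z = 0. Lengths are in m, angles in rad, forces in N, time in s.
With the tool pointing down it reaches from about 0.35 to 0.975 m from the base axis. Payload 17.4 kg.
Tool frame: the origin (TCP) lies at the centre of the arm's flange, where the gripper is bolted on; the fingertips stand 173 mm ahead of it and the grasp point (between the pads) lies 155 mm ahead of it (bot.nose_length is the distance from the TCP to the fingertips, in m); z points along the fingers, y is the direction in which the jaws open and shut (so a half turn about z gives the same grasp; the last joint's range is limited). The gripper opens to 85 mm and grips with 20 to 120 N. Pads are 22 mm wide; open, the fingers measure 114 mm over their backs; the gripper's body (76 mm by 85 mm) begins 54 mm behind the grasp point. The pads swing forward as they close: fully open they stand 13 mm farther back than shut.
Start: joints at [1.076, 0.116, 1.442, -0, 1.584, -0.038], TCP at [0.298, 0.606, 0.405] pointing down, gripper open.
Joint ranges: [-2.83, 2.83], [-0.83, 2.19], [0.07, 2.5], [-1.14, 4.28], [0.01, 3], [-2.97, 2.97]. Speed limits (rad/s): [1.89, 1.89, 2.22, 3.14, 3.14, 3.14].

INTERFACE

Orientations are given as a rotation vector (axis times angle).
In Python, from workcell import bot gives the robot as it stands.
- The arm moves only by the tool jog_arm, never from a script. Its argument "series" is one flat list of numbers, 4 for each row, row after row: the shift along the tool's x, y, z in cm, then the turn about the tool's z in rad. A call has 1 to 5 rows; each row shifts and turns the commanded pose from where the row before left it, along the tool's axes as they then stand; what a row does not reach is not made up. A row lasts 1/10 s, in which the tool goes at most 50 mm and 8.59 degrees, less where a joint would pass 70% of its speed; a pose out of reach is approached as far as the arm can. A call is refused whole if a number of a shift passes 5 or a number of a turn 0.15, either way. A call with a gripper value outside its range is refused whole. "gripper" is the closure, from 0 (fully open) to 1 (shut), set as the call begins (left out, the last holds). The fingers move at their own pace and stop on an object; "force" is the grip in N (left out, the last holds). Time passes only in rows, so rows that do not move let the fingers close. It gives the time, the measured TCP pose, the force and the opening at its end, in the units of the state.
- bot.state(): the state, without advancing time (a new reading comes with each control period).
- bot.capture(name): name is "scene" or "top"; returns (picture, depth): 480x640x3 uint8, red, green, blue; 480x640 float32, m along the optical axis (not along the pixel's ray), 0 where there is no reading.
- bot.get_calibration(name): a dict with "camera_matrix" (3x3 intrinsics, pixels), "k1" (the pictures are not rectified: a ray, as slopes to the right and down, at radius r is drawn at 1 + k1 r^2 times it, then the intrinsics apply), "world_to_cam" (4x4, takes a point from world to camera coordinates). Camera axes: x right, y down, z forward; pixel columns grow to the right and rows downward; lengths in m; the calibration is good to about 2 mm. A picture is of the moment at which its call begins. get_calibration takes no time and is no camera call.
- bot.sign_off(): hands the job in, once; it reports no verdict.
The state is a dict: "time": time; "joints": joint angles; "joint_velocities": joint speeds; "joint_efforts": joint torques, N m; "tcp_pos": TCP position; "eef_rot": TCP orientation; "wrist_force": force on the tool from outside, world axes, zero at the start; "wrist_torque": the same for the moment, N m; "width": finger opening in m.
Only numpy, scipy, OpenCV 4.12 (cv2) and the standard library are available. Lean on these libraries where they do the work, as an engineer would, in place of code of your own. Each camera call takes 0.05 s, during which the arm holds its last target.

## Working session

There is one attempt and no reset: what is moved stays moved. The work goes in short steps, Python scripts to look and compute and a tool call to move; the robot and the scene stay as the last step left them, time stands still between calls to the robot, and variables do not carry over. Pictures are saved under pics/ and viewed, and the job is handed in when it is done.

Besides the shell and the picture viewer there is one more tool, called after ">>>" in YAML: its name, and indented under it one key for each argument. jog_arm: Moves the arm, as the interface text tells. Its arguments: {"type":"object","properties":{"series":{"type":"array"},"gripper":{"type":"number"},"force":{"type":"number"}},"required":["series"]}

```bash
mkdir -p pics; ls
python3 - <<'E'
from workcell import bot
import numpy as np,cv2
for n in("scene","top"):
    p,d=bot.capture(n); cv2.imwrite(f"pics/{n}0.png",p[:,:,::-1]); np.save(f"pics/{n}0.npy",d)
    c=bot.get_calibration(n); print(n,c)
s=bot.state();print(s)
E
```

```text
pics
scene {'camera_matrix': array([[448.14572032,   0.        , 329.11634683],
       [  0.        , 448.14572032, 240.0541568 ],
       [  0.        ,   0.        ,   1.        ]]), 'k1': -0.10664327689587626, 'world_to_cam': array([[ 0.88277016,  0.46942511, -0.01889198, -0.46167259],
       [ 0.31322159, -0.61804271, -0.72105162, -0.13988096],
       [-0.35015579,  0.63060548, -0.69262374,  1.3654902 ],
       [ 0.        ,  0.        ,  0.        ,  1.        ]])}
top {'camera_matrix': array([[516.95437519,   0.        , 317.2691935 ],
       [  0.        , 516.95437519, 246.20047943],
       [  0.        ,   0.        ,   1.        ]]), 'k1': -0.13084983072456344, 'world_to_cam': array([[ 1.37597969e-02, -9.99905130e-01, -6.31135852e-04,
        -1.08360023e-01],
       [-9.74510115e-01, -1.32689767e-02, -2.23950819e-01,
         5.81646685e-01],
       [ 2.23921199e-01,  3.69656607e-03, -9.74600242e-01,
         9.20677389e-01],
       [ 0.00000000e+00,  0.00000000e+00,  0.00000000e+00,
         1.00000000e+00]])}
{'time': 0.1, 'joints': array([ 1.07615585e+00,  1.16443489e-01,  1.44222598e+00,  1.46970146e-05,
        1.58396141e+00, -3.78041058e-02]), 'joint_velocities': array([ 1.88488758e-04, -1.21197214e-03, -1.93603900e-03, -9.80667649e-05,
        1.66097830e-04, -4.39241435e-04]), 'joint_efforts': array([ 1.60162290e-03, -7.33658624e+01, -6.33791900e+01,  1.30445769e-04,
        5.25079828e-03, -4.88306091e-05]), 'tcp_pos': array([0.29776411, 0.60578556, 0.40401512]), 'eef_rot': array([-7.11307636e-01, -3.05971211e+00,  1.56717276e-03]), 'wrist_force': array([-0.24055563,  0.12677594, -0.00589911]), 'wrist_torque': array([-0.02737636,  0.01093768,  0.00608502]), 'width': 0.08537910698136965}
```

View pics/scene0.png

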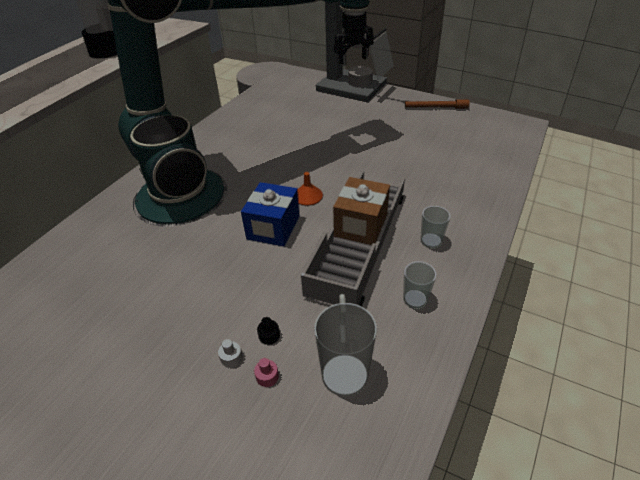

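View pics/top0.png

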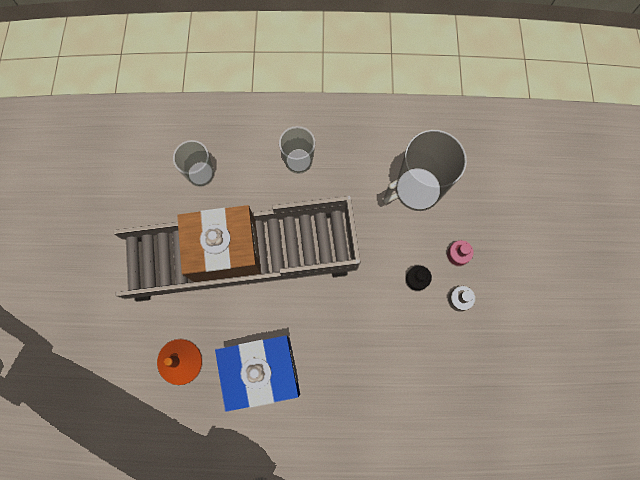

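Scene: wanted carton is the brown one (top 215,240; scene 362,205), and the blue one (top 257,373) is the decoy. Cap candidates: white (top 462,297; scene 229,350), black (418,278) and pink (460,252). The white one is meant. The bay (taller rails) is at the right of the top view, towards world -y.

```bash
cat > h.py <<'E'
from workcell import bot
import numpy as np,cv2
C={n:bot.get_calibration(n) for n in("scene","top")}
def ray(n,px):
    c=C[n];px=np.array(px,float).reshape(-1,1,2)
    u=cv2.undistortPoints(px,c["camera_matrix"],np.array([c["k1"],0,0,0.]))[:,0]
    T=c["world_to_cam"];R,t=T[:3,:3],T[:3,3]
    return -R.T@t, np.c_[u,np.ones(len(u))]@R
def onz(n,px,z):
    o,d=ray(n,px);s=(z-o[2])/d[:,2];return o+s[:,None]*d
def depthpts(n,D):
    v,u=np.mgrid[0:480,0:640]
    o,d=ray(n,np.c_[u.ravel(),v.ravel()]);return (o+D.ravel()[:,None]*d).reshape(480,640,3)
def tri(pa,pb):
    (o1,d1),(o2,d2)=ray("top",pa),ray("scene",pb);d1,d2=d1[0],d2[0]
    s=np.linalg.lstsq(np.c_[d1,-d2],o2-o1,rcond=None)[0]
    a,b=o1+s[0]*d1,o2+s[1]*d2;return (a+b)/2,np.linalg.norm(a-b)
def crop(img,x,y,w,h,k,name): cv2.imwrite(name,cv2.resize(img[y:y+h,x:x+w,::-1],None,fx=k,fy=k,interpolation=cv2.INTER_CUBIC))
def w2p(n,P):
    c=C[n];T=c["world_to_cam"];return cv2.projectPoints(np.array(P,float).reshape(-1,1,3),cv2.Rodrigues(T[:3,:3])[0],T[:3,3],c["camera_matrix"],np.array([c["k1"],0,0,0.]))[0][:,0]
E
python3 - <<'E'
from h import *
t=cv2.imread("pics/top0.png")[:,:,::-1];s=cv2.imread("pics/scene0.png")[:,:,::-1]
a=cv2.resize(t[190:300,110:370],None,fx=3,fy=3,interpolation=cv2.INTER_CUBIC)
cv2.imwrite("pics/c1.png",a[:,:,::-1])
b=np.hstack([cv2.resize(t[270:330,430:490],None,fx=6,fy=6,interpolation=cv2.INTER_CUBIC),cv2.resize(s[320:380,200:260],None,fx=6,fy=6,interpolation=cv2.INTER_CUBIC)])
cv2.imwrite("pics/c2.png",b[:,:,::-1])
P=depthpts("top",np.load("pics/top0.npy"))
for q in[(215,238),(200,260),(462,296),(462,304),(460,252),(418,277),(235,270),(345,232),(500,400)]: print(q,P[q[1],q[0]].round(4))
E
```

```text
(215, 238) [0.5704 0.0744 0.1732]
(200, 260) [0.538  0.1054 0.1413]
(462, 296) [ 0.4913 -0.377   0.0588]
(462, 304) [ 0.4789 -0.3835  0.0336]
(460, 252) [ 0.5788 -0.3793  0.0504]
(418, 277) [ 0.5272 -0.2934  0.0581]
(235, 270) [0.5257 0.0466 0.1159]
(345, 232) [ 6.289e-01 -1.567e-01 -1.000e-04]
(500, 400) [ 0.2931 -0.4646 -0.0044]
```

View pics/c1.png

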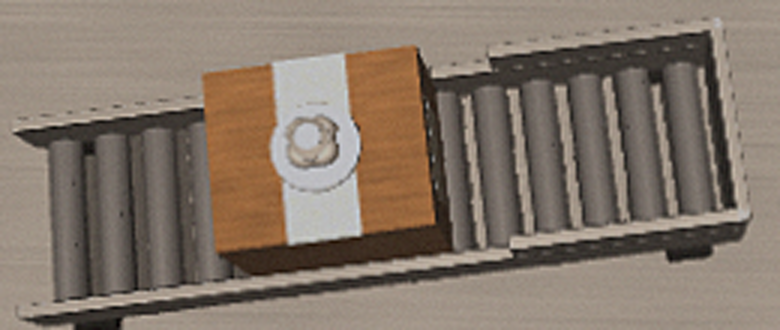

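View pics/c2.png

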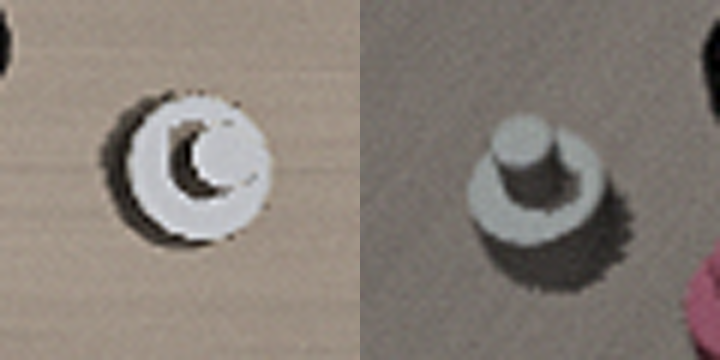

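The crops confirm the brown carton with its flange at about (215,240), and the white cap with its knob top at about (467,296) top and (287,343) scene.

Run:
```python
from h import *
t=cv2.imread("pics/top0.png")[:,:,::-1]
print("cap knob top",onz("top",(430+225/6-.4,270+158/6-.4),.058),"shoulder",onz("top",(430+200/6-.4,270+168/6-.4),.030))
print("scene",onz("scene",(200+523/6-.4,320+140/6-.4),.058),onz("scene",(200+537/6-.4,320+185/6-.4),.030))
f=lambda x,y:(110+x/3-.3,190+y/3-.3)
print("rail90",onz("top",[f(722,19),f(748,213),f(490,50),f(511,240)],.09))
print("rail60",onz("top",[f(12,122),f(17,312)],.06))
print("carton top corners",onz("top",[f(204,73),f(417,46),f(437,238),f(218,256)],.142))
# flange
print("flange",onz("top",[f(315,147)],.146),"stud top", onz("top",[f(309,136)],.170))
P=depthpts("top",np.load("pics/top0.npy"))
# points with height .08-.1 near bay
m=(P[...,2]>.083)&(P[...,2]<.097)&(P[...,1]<-.05)&(P[...,1]>-.25)&(P[...,0]>.45)&(P[...,0]<.75)
q=P[m];print(len(q))
R=q[:,:2];print(cv2.minAreaRect(R.astype(np.float32)))
m=(P[...,2]>.135)&(P[...,2]<.15)&(P[...,1]<.2)&(P[...,1]>-.05)&(P[...,0]>.48)&(P[...,0]<.7)
q=P[m];print(len(q),cv2.minAreaRect(q[:,:2].astype(np.float32)))
# bystanders
for n,z0,z1,(x0,x1,y0,y1) in [("funnel",.02,.12,(.2,.48,.05,.25)),("cups/jug",.02,.2,(.66,.95,-.5,.3)),("blue",.05,.2,(.2,.48,-.1,.05))]:
    m=(P[...,2]>z0)&(P[...,2]<z1)&(P[...,0]>x0)&(P[...,0]<x1)&(P[...,1]>y0)&(P[...,1]<y1);q=P[m]
    print(n,len(q),q.min(0),q.max(0))
```

```text
cap knob top [[ 0.49155308 -0.38718962  0.058     ]] shoulder [[ 0.49195273 -0.38688097  0.03      ]]
scene [[ 0.60119532 -0.32867175  0.058     ]] [[ 0.6034031 -0.3276441  0.03     ]]
rail90 [[ 0.67653506 -0.16222549  0.09      ]
 [ 0.5510703  -0.17813519  0.09      ]
 [ 0.65396037 -0.01547135  0.09      ]
 [ 0.53216956 -0.03245965  0.09      ]]
rail60 [[0.61107324 0.30246079 0.06      ]
 [0.48546418 0.28647055 0.06      ]]
carton top corners [[0.62164736 0.15163436 0.142     ]
 [0.63978656 0.0235207  0.142     ]
 [0.52328168 0.00669056 0.142     ]
 [0.51055372 0.13493865 0.142     ]]
flange [[0.57579648 0.08050634 0.146     ]] stud top [[0.57642419 0.07934468 0.17      ]]
936
((0.6391885280609131, -0.14380112290382385), (0.18604497611522675, 0.2212105244398117), 89.9528579711914)
4204 ((0.57662034034729, 0.08091098815202713), (0.1131562739610672, 0.13111695647239685), 8.666814804077148)
funnel 1541 [0.27788221 0.05002657 0.02010695] [0.39657189 0.20132256 0.10391203]
cups/jug 6583 [ 0.66000934 -0.36604377  0.02002308] [0.81788387 0.18579916 0.17360879]
blue 4106 [ 0.27992537 -0.07019431  0.05051409] [0.41253942 0.04999716 0.13138054]
```

```bash
cat >> h.py <<'E'
from scipy.spatial.transform import Rotation as Ro
YAW=.1402;RC=np.array([.5810,.0621]);RX=np.array([np.cos(YAW),np.sin(YAW)]);RY=np.array([-np.sin(YAW),np.cos(YAW)])
def row(p): return RC+p[0]*RX+p[1]*RY
def torow(w): d=np.asarray(w)[:2]-RC;return np.array([d@RX,d@RY])
def go(xy,z,ang=None,st=None):
    s=st or bot.state();R=Ro.from_rotvec(s["eef_rot"]).as_matrix()
    d=np.array([*xy,z])-s["tcp_pos"]
    print("t",round(s["time"],2),"tcp",s["tcp_pos"].round(4),"tooly deg",np.degrees(np.arctan2(R[1,1],R[0,1])).round(2),"tilt",R[:,2].round(4),"F",s["wrist_force"].round(2),"w",round(s["width"],4))
    print("shift cm (tool)",(R.T@d*100).round(2))
    if ang is not None:
        a=np.arctan2(R[1,1],R[0,1])-ang; print("turn",(a+np.pi/2)%np.pi-np.pi/2)
E
python3 - <<'E'
from h import *
print("scene",onz("scene",(200+163/6-.4,320+140/6-.4),.058),onz("scene",(200+177/6-.4,320+185/6-.4),.030))
print(torow([.5762,.0808]))
p=row((0,.15));print(p);go(p,.405,YAW)
E
```

```text
scene [[ 0.49174133 -0.38648607  0.058     ]] [[ 0.49164802 -0.38677331  0.03      ]]
[-0.00213974  0.01918727]
[0.56003883 0.21062821]
t 0.1 tcp [0.2978 0.6058 0.404 ] tooly deg 63.83 tilt [-5.e-04 -9.e-04 -1.e+00] F [-0.24  0.13 -0.01] w 0.0854
shift cm (tool) [-40.97 -23.89  -0.08]
turn 0.9737601664905
```

>>> jog_arm:
  series: [0, 0, 0, 0.15, 0, 0, 0, 0.15, 0, 0, 0, 0.15, 0, 0, 0, 0.15, 0, 0, 0, 0.15]
  gripper: 0

```text
time: 0.6
tcp_pos: [0.2977, 0.6058, 0.4043]
eef_rot: [1.791, 2.581, -0.001]
wrist_force: [0.5, 0.4, 0.5]
width: 0.0854
```

>>> jog_arm:
  series: [0, 0, 0, 0.15, 0, 0, 0, 0.074, 0, 0, 0, 0]

```text
time: 0.9
tcp_pos: [0.2977, 0.6058, 0.4043]
eef_rot: [2.062, 2.37, -0.001]
wrist_force: [0.0, -0.0, 0.7]
width: 0.0858
```

Run:
```python
from h import *
p=row((0,.15));print(p);go(p,.405,YAW)
```

```text
[0.56003883 0.21062821]
t 0.9 tcp [0.2977 0.6058 0.4043] tooly deg 7.96 tilt [-4.e-04 -6.e-04 -1.e+00] F [ 0.03 -0.01  0.75] w 0.0858
shift cm (tool) [-42.77  20.51  -0.06]
turn -0.0013528637455604287
```

>>> jog_arm:
  series: [-4.2, 2.0, 0, 0, -4.2, 2.0, 0, 0, -4.2, 2.0, 0, 0, -4.2, 2.0, 0, 0, -4.2, 2.0, 0, 0]

```text
time: 1.4
tcp_pos: [0.4267, 0.4101, 0.4046]
eef_rot: [2.057, 2.375, -0.0]
wrist_force: [-0.2, 0.7, 0.9]
width: 0.0854
```

>>> jog_arm:
  series: [-4.2, 2.0, 0, 0, -4.2, 2.0, 0, 0, -4.2, 2.0, 0, 0, -4.2, 2.0, 0, 0, 0, 0, 0, 0]

```text
time: 1.9
tcp_pos: [0.5308, 0.2528, 0.4044]
eef_rot: [2.062, 2.369, -0.001]
wrist_force: [0.4, 0.8, 0.2]
width: 0.0852
```

Run:
```python
from h import *
p=row((0,.15));print(p);go(p,.262,YAW)
```

```text
[0.56003883 0.21062821]
t 1.9 tcp [0.5308 0.2528 0.4044] tooly deg 7.94 tilt [ 1.0e-04 -1.1e-03 -1.0e+00] F [0.35 0.75 0.19] w 0.0852
shift cm (tool) [-4.56  2.31 14.25]
turn -0.0016176470878663807
```

>>> jog_arm:
  series: [-4.4, 2.3, 0, 0, 0, 0, 4.7, 0, 0, 0, 4.7, 0, 0, 0, 4.8, 0, 0, 0, 0, 0]

```text
time: 2.4
tcp_pos: [0.5561, 0.2159, 0.2561]
eef_rot: [-2.055, -2.37, 0.013]
wrist_force: [-0.2, 0.6, -0.6]
width: 0.0857
```

Run:
```python
from h import *
s=bot.state();print(torow(s["tcp_pos"]))
p=row((0,.15));go(p,.262,YAW)
for n in("scene","top"):
    p,d=bot.capture(n); cv2.imwrite(f"pics/{n}1.png",p[:,:,::-1])
crop(p,110,150,260,180,3,"pics/t1.png")
```

```text
[-0.0031677  0.1557919]
t 2.4 tcp [0.5561 0.2159 0.2561] tooly deg 8.15 tilt [-0.0094 -0.0031 -1.    ] F [-0.2   0.63 -0.58] w 0.0857
shift cm (tool) [-0.58  0.31 -0.59]
turn 0.001973607334598615
```

View pics/t1.png

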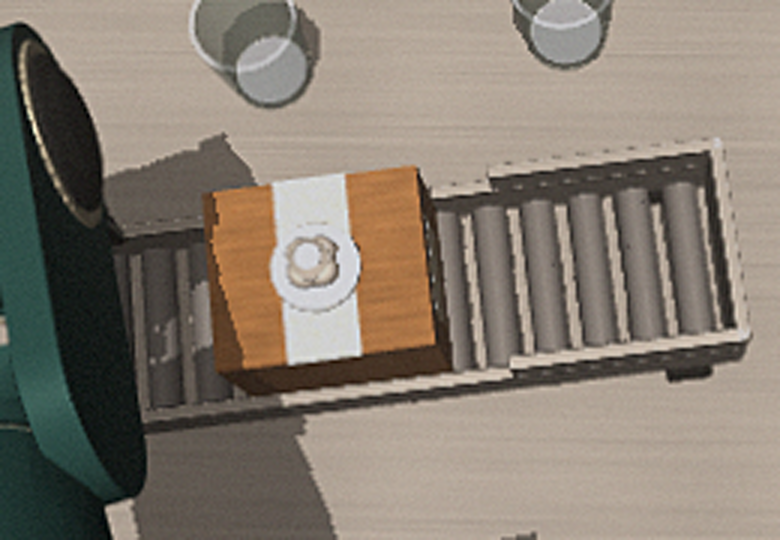

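View pics/scene1.png

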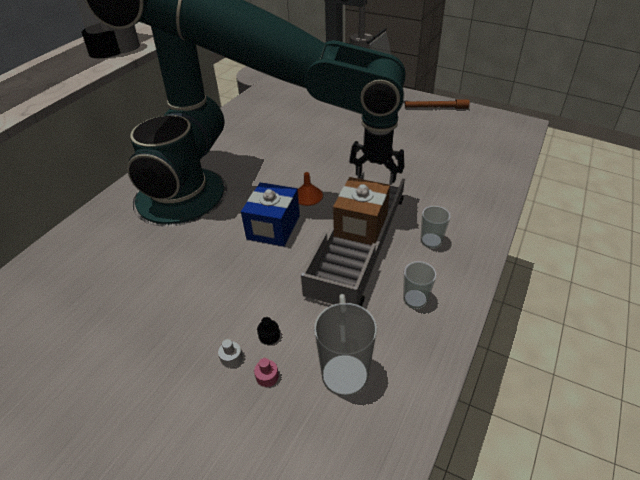

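The fingers straddle the row behind the carton (scene ~377,165), clear of the cups, and nothing has been disturbed. I'll push slowly.

>>> jog_arm:
  series: [-1.2, 0.3, -0.2, 0, -1.2, 0, 0, 0, -1.2, 0, 0, 0, -0.7, 0, 0, 0, -0.7, 0, 0, 0]

```text
time: 3.0
tcp_pos: [0.5677, 0.1662, 0.2652]
eef_rot: [2.061, 2.37, 0.001]
wrist_force: [0.3, 0.4, -0.8]
width: 0.0853
```

>>> jog_arm:
  series: [-0.7, 0, 0, 0, -0.7, 0, 0, 0, -0.7, 0, 0, 0, -0.7, 0, 0, 0, -0.7, 0, 0, 0]

```text
time: 3.5
tcp_pos: [0.5726, 0.132, 0.2647]
eef_rot: [2.06, 2.372, 0.0]
wrist_force: [-0.0, 0.5, 0.5]
width: 0.085
```

>>> jog_arm:
  series: [-0.7, 0, 0, 0, -0.7, 0, 0, 0, -0.7, 0, 0, 0, -0.7, 0, 0, 0, -0.7, 0, 0, 0]

```text
time: 4.0
tcp_pos: [0.5774, 0.0973, 0.2647]
eef_rot: [-2.061, -2.371, 0.0]
wrist_force: [0.1, -0.0, 0.7]
width: 0.0855
```

Run:
```python
from h import *
s=bot.state();print(torow(s["tcp_pos"]))
go(row((0,-.085)),.262,YAW)
p,d=bot.capture("top"); crop(p,110,150,260,180,3,"pics/t2.png")
```

```text
[0.00136693 0.03532333]
t 4.0 tcp [0.5774 0.0973 0.2647] tooly deg 8.02 tilt [-0.  0. -1.] F [ 0.08 -0.02  0.73] w 0.0855
shift cm (tool) [-12.03  -0.13   0.27]
turn -0.0002452654265920895
```

View pics/t2.png

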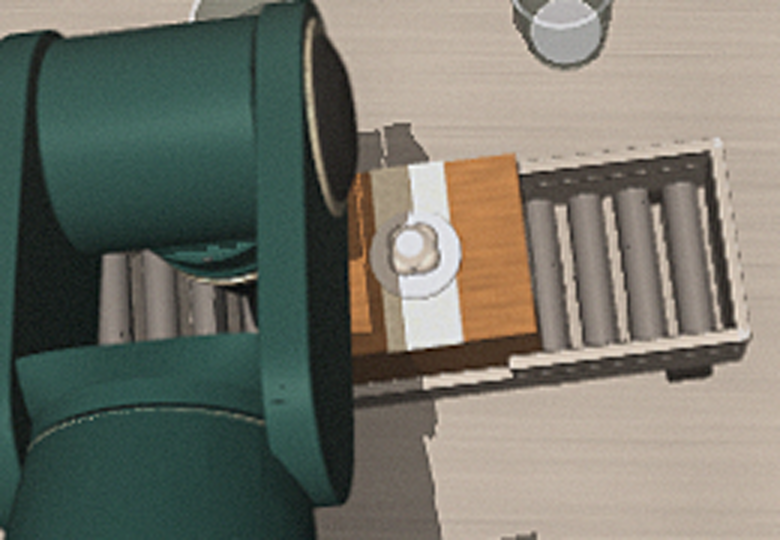

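Carton (flange at crop 415,255) rolls along squarely. I'll continue, slowing near the stop.

>>> jog_arm:
  series: [-0.7, 0, 0, 0, -0.7, 0, 0, 0, -0.7, 0, 0, 0, -0.7, 0, 0, 0, -0.7, 0, 0, 0]

```text
time: 4.55
tcp_pos: [0.5823, 0.0626, 0.2647]
eef_rot: [2.061, 2.371, -0.0]
wrist_force: [0.8, 0.9, -0.5]
width: 0.0853
```

>>> jog_arm:
  series: [-0.7, 0, 0, 0, -0.7, 0, 0, 0, -0.7, 0, 0, 0, -0.6, 0, 0, 0, -0.5, 0, 0, 0]

```text
time: 5.05
tcp_pos: [0.5868, 0.0309, 0.2647]
eef_rot: [-2.061, -2.371, 0.0]
wrist_force: [-0.6, 1.1, -0.7]
width: 0.0853
```

>>> jog_arm:
  series: [-0.4, 0, 0, 0, -0.4, 0, 0, 0, -0.4, 0, 0, 0, -0.4, 0, 0, 0, -0.4, 0, 0, 0]

```text
time: 5.55
tcp_pos: [0.5895, 0.0114, 0.2647]
eef_rot: [-2.061, -2.371, 0.0]
wrist_force: [-0.0, 0.1, 0.6]
width: 0.085
```

Run:
```python
from h import *
s=bot.state();print(torow(s["tcp_pos"]))
go(row((0,-.085)),.262,YAW)
p,d=bot.capture("top"); crop(p,110,150,260,180,3,"pics/t3.png")
```

```text
[ 0.00136968 -0.05137936]
t 5.55 tcp [0.5895 0.0114 0.2647] tooly deg 8.03 tilt [-1.e-04 -0.e+00 -1.e+00] F [-0.    0.12  0.65] w 0.085
shift cm (tool) [-3.36 -0.14  0.27]
turn -0.00013070430773143293
```

View pics/t3.png

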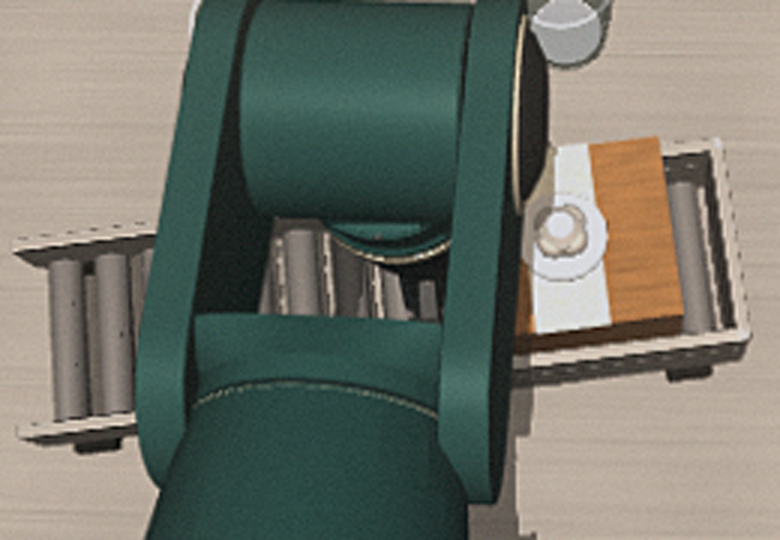

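>>> jog_arm:
  series: [-0.4, 0, 0, 0, -0.4, 0, 0, 0, -0.4, 0, 0, 0, -0.4, 0, 0, 0, -0.3, 0, 0, 0]

```text
time: 6.1
tcp_pos: [0.5922, -0.0075, 0.2647]
eef_rot: [2.061, 2.371, -0.0]
wrist_force: [0.2, 0.7, 0.6]
width: 0.0859
```

>>> jog_arm:
  series: [-0.3, 0, 0, 0, -0.3, 0, 0, 0, -0.3, 0, 0, 0, -0.2, 0, 0, 0, -0.1, 0, 0, 0]

```text
time: 6.6
tcp_pos: [0.5938, -0.0192, 0.2647]
eef_rot: [-2.061, -2.371, 0.0]
wrist_force: [-0.5, 1.5, 0.3]
width: 0.0855
```

Run:
```python
from h import *
s=bot.state();print(torow(s["tcp_pos"]))
go(row((0,-.085)),.262,YAW)
p,d=bot.capture("top"); crop(p,110,150,260,180,3,"pics/t4.png")
```

```text
[ 0.00135899 -0.08227901]
t 6.6 tcp [ 0.5938 -0.0192  0.2647] tooly deg 8.02 tilt [-0. -0. -1.] F [-0.49  1.51  0.27] w 0.0855
shift cm (tool) [-0.27 -0.14  0.27]
turn -0.00028341980878132667
```

View pics/t4.png

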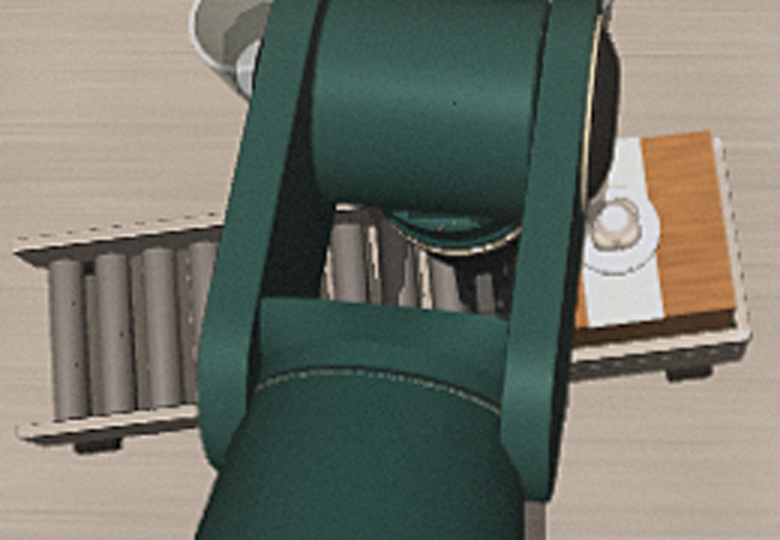

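Nearly home. I'll creep on until a force builds.

>>> jog_arm:
  series: [-0.1, 0, 0, 0, -0.1, 0, 0, 0, -0.1, 0, 0, 0, 0, 0, 0, 0]

```text
time: 7.05
tcp_pos: [0.5943, -0.0221, 0.2647]
eef_rot: [2.061, 2.371, -0.0]
wrist_force: [-0.1, 0.2, -0.0]
width: 0.0854
```

>>> jog_arm:
  series: [-0.1, 0, 0, 0, -0.1, 0, 0, 0, -0.1, 0, 0, 0, 0, 0, 0, 0]

```text
time: 7.45
tcp_pos: [0.5945, -0.0232, 0.265]
eef_rot: [-2.057, -2.369, -0.005]
wrist_force: [-5.7, 23.8, 4.4]
width: 0.0855
```

Contact at about 24 N: home. I'll ease off, back away and rise.

>>> jog_arm:
  series: [0.2, 0, 0, 0, 0.2, 0, 0, 0, 0, 0, 0, 0, 0, 0, 0, 0, 1.0, 0, 0, 0]

```text
time: 7.95
tcp_pos: [0.5927, -0.0116, 0.2647]
eef_rot: [2.062, 2.37, -0.0]
wrist_force: [-0.5, 0.4, -0.8]
width: 0.0853
```

>>> jog_arm:
  series: [3.0, 0, 0, 0, 0, 0, -4, 0, 0, 0, -4, 0, 0, 0, -4, 0, 0, 0, -4, 0]

```text
time: 8.45
tcp_pos: [0.5881, 0.0192, 0.4264]
eef_rot: [2.06, 2.371, 0.0]
wrist_force: [1.4, -0.4, -0.5]
width: 0.0855
```

Run:
```python
from h import *
s=bot.state();print(torow(s["tcp_pos"]))
cap=[.4916,-.3868]
for a in np.radians([-60,-38,0,30]): go(cap,.405,a)
p,d=bot.capture("top"); crop(p,110,150,260,180,3,"pics/t5.png")
```

```text
[ 0.00105665 -0.0434905 ]
t 8.45 tcp [0.5881 0.0192 0.4264] tooly deg 8.03 tilt [ 1.e-04  0.e+00 -1.e+00] F [ 1.35 -0.36 -0.54] w 0.0855
shift cm (tool) [-38.85 -15.23   2.14]
turn 1.187348312839167
t 8.45 tcp [0.5881 0.0192 0.4264] tooly deg 8.03 tilt [ 1.e-04  0.e+00 -1.e+00] F [ 1.35 -0.36 -0.54] w 0.0855
shift cm (tool) [-38.85 -15.23   2.14]
turn 0.8033758774004145
t 8.45 tcp [0.5881 0.0192 0.4264] tooly deg 8.03 tilt [ 1.e-04  0.e+00 -1.e+00] F [ 1.35 -0.36 -0.54] w 0.0855
shift cm (tool) [-38.85 -15.23   2.14]
turn 0.14015076164256945
t 8.45 tcp [0.5881 0.0192 0.4264] tooly deg 8.03 tilt [ 1.e-04  0.e+00 -1.e+00] F [ 1.35 -0.36 -0.54] w 0.0855
shift cm (tool) [-38.85 -15.23   2.14]
turn -0.38344801395572947
```

View pics/t5.png

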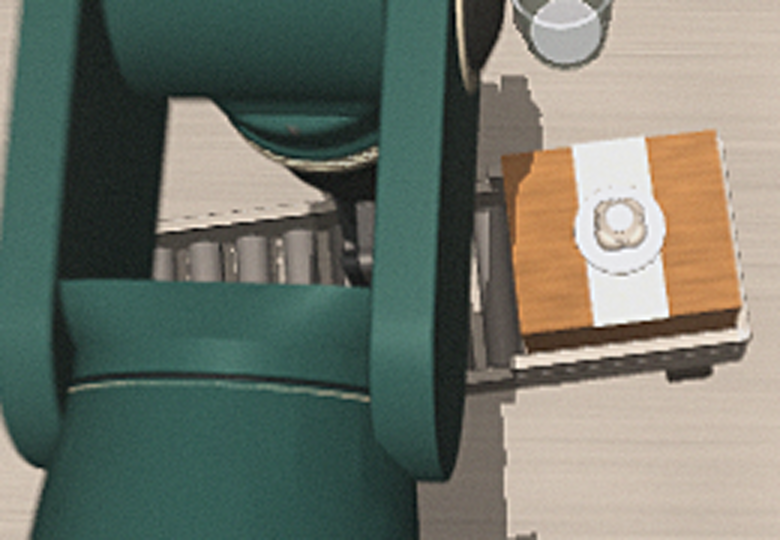

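Carton sits against the stop (flange at crop 620,232) and stayed there after release. Next I'll turn the jaws to -55°, so the fingers clear the black and pink caps.

>>> jog_arm:
  series: [0, 0, 0, 0.15, 0, 0, 0, 0.15, 0, 0, 0, 0.15, 0, 0, 0, 0.15, 0, 0, 0, 0.15]

```text
time: 9.0
tcp_pos: [0.5884, 0.019, 0.4245]
eef_rot: [-2.79, -1.443, 0.0]
wrist_force: [-0.6, -0.1, -0.1]
width: 0.0855
```

>>> jog_arm:
  series: [0, 0, 0, 0.15, 0, 0, 0, 0.15, 0, 0, 0, 0.05, 0, 0, 0, 0]

```text
time: 9.4
tcp_pos: [0.5884, 0.019, 0.4245]
eef_rot: [-2.996, -0.944, 0.0]
wrist_force: [-0.8, -0.4, -0.7]
width: 0.0854
```

Run:
```python
from h import *
go([.4916,-.3868],.405,np.radians(-55)); print(bot.state()["joints"])
```

```text
t 9.4 tcp [0.5884 0.019  0.4245] tooly deg -55.04 tilt [-1.e-04  0.e+00 -1.e+00] F [-0.79 -0.39 -0.74] w 0.0854
shift cm (tool) [-31.19  27.71   1.95]
turn -0.0007536774973329052
[-1.10463013e-02 -7.61240666e-02  1.60475478e+00  1.42618332e-05
  1.61311063e+00  9.49639062e-01]
```

>>> jog_arm:
  series: [-3.4, 3.0, 0, 0, -3.4, 3.0, 0, 0, -3.4, 3.0, 0, 0, -3.4, 3.0, 0, 0, -3.4, 3.0, 0, 0]

```text
time: 9.9
tcp_pos: [0.5345, -0.2031, 0.4247]
eef_rot: [2.995, 0.948, 0.0]
wrist_force: [1.2, 0.5, 0.5]
width: 0.0851
```

>>> jog_arm:
  series: [-3.4, 3.0, 0, 0, -3.4, 3.0, 0, 0, -3.4, 3.0, 0, 0, -2.0, 1.9, 0, 0, 0, 0, 0, 0]

```text
time: 10.4
tcp_pos: [0.497, -0.3637, 0.424]
eef_rot: [-2.997, -0.943, 0.001]
wrist_force: [-0.3, 0.7, -0.8]
width: 0.0856
```

Run:
```python
from h import *
go([.4916,-.3868],.256,np.radians(-55))
p,d=bot.capture("top"); crop(p,110,150,260,180,3,"pics/t6.png");np.save("pics/top6.npy",d);cv2.imwrite("pics/top6.png",p[:,:,::-1])
```

```text
t 10.4 tcp [ 0.497  -0.3637  0.424 ] tooly deg -55.07 tilt [-8.e-04 -0.e+00 -1.e+00] F [-0.34  0.74 -0.84] w 0.0856
shift cm (tool) [-1.75  1.59 16.8 ]
turn -0.0011428295605182548
```

View pics/t6.png

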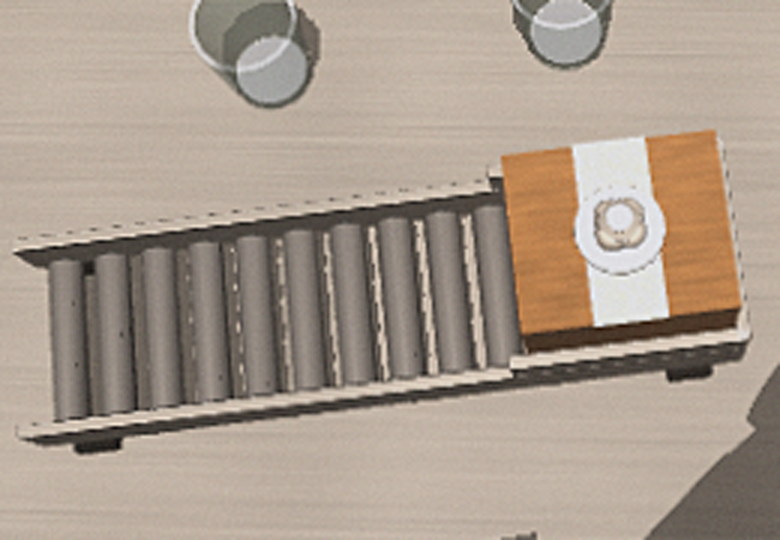

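The carton is home in the bay. I'll measure the stud now that the view is clear.

Run:
```python
from h import *
p,d=bot.capture("scene");cv2.imwrite("pics/scene6.png",p[:,:,::-1])
t=cv2.imread("pics/top6.png")[:,:,::-1]
a=cv2.resize(t[205:250,295:340],None,fx=12,fy=12,interpolation=cv2.INTER_CUBIC)
u=w2p("scene",[*row((0,-.162)),.15])[0].astype(int);print(u)
b=cv2.resize(p[u[1]-22:u[1]+23,u[0]-22:u[0]+23],None,fx=12,fy=12,interpolation=cv2.INTER_CUBIC)
cv2.imwrite("pics/s6.png",cv2.resize(np.hstack([a,b])[:,:,::-1],(800,400)))
D=np.load("pics/top6.npy");P=depthpts("top",D)
z0=.142
c=row((0,-.162));near=np.hypot(P[...,0]-c[0],P[...,1]-c[1])<.1
m=(P[...,2]>.132)&(P[...,2]<.15)&near;q=P[m];r=cv2.minAreaRect(q[:,:2].astype(np.float32));print("rect",r,"row",torow(r[0]),"medz",np.median(q[:,2]))
m=(P[...,2]>.166)&near;q=P[m];print("stud",len(q),q.mean(0),torow(q.mean(0)))
f=lambda x,y:(110+x/3-.3,150+y/3-.3)
print("corner",torow(onz("top",[f(501,156),f(716,130),f(741,306),f(524,335)],.142).mean(0)))
for k,z in[((620,232),.146),((619,216),.170)]: print(torow(onz("top",[f(*k)],z)[0]))
print("home nominal",c)
```

```text
[339 240]
rect ((0.6019176244735718, -0.09848266839981079), (0.11285776644945145, 0.13014112412929535), 7.9184088706970215) row [-0.00172763 -0.1619301 ] medz 0.14200103601203207
stud 118 [ 0.60056263 -0.0988603   0.16881299] [-0.00312209 -0.16211468]
corner [-0.00229247 -0.16228295]
[-0.00427441 -0.16171086]
[-0.00118924 -0.16157974]
home nominal [ 0.60363807 -0.09831047]
```

View pics/s6.png

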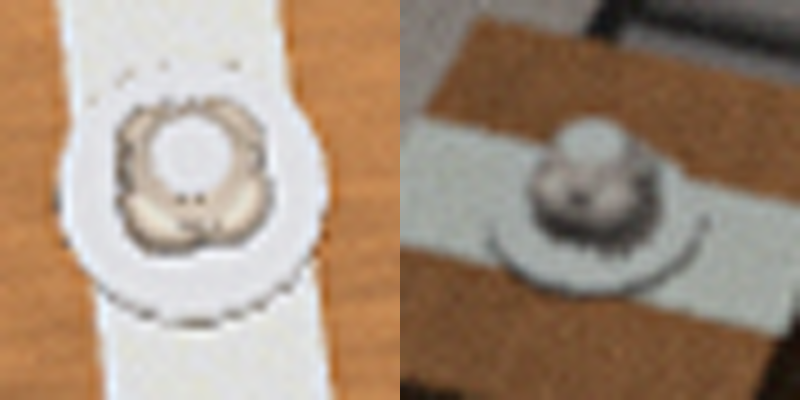

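Run:
```python
from h import *
k=400/45.;g=lambda x,y,x0,y0:(x0+x/k-.45,y0+y/k-.45)
A=g(192,151,295,205);F=g(194,193,295,205);S=g(195,142,317,218);SF=g(200,222,317,218)
st=onz("top",[A],.170)[0];fl=onz("top",[F],.146)[0];ss=onz("scene",[S],.170)[0];sf=onz("scene",[SF],.146)[0]
for q in(st,fl,ss,sf):print(q.round(4),torow(q).round(4))
print(tri(A,S))
go([.4916,-.3868],.256,np.radians(-55))
```

```text
[ 0.6027 -0.0983  0.17  ] [-0.0009 -0.1618]
[ 0.6008 -0.0986  0.146 ] [-0.0029 -0.1619]
[ 0.6013 -0.0969  0.17  ] [-0.0021 -0.1603]
[ 0.6039 -0.0995  0.146 ] [ 1.000e-04 -1.632e-01]
(array([ 0.60214823, -0.09834295,  0.17159622]), np.float64(0.00024208594433533875))
t 10.5 tcp [ 0.4978 -0.3611  0.4244] tooly deg -54.98 tilt [-3.e-04  6.e-04 -1.e+00] F [-0.05  0.63  0.17] w 0.0853
shift cm (tool) [-1.98  1.75 16.83]
turn 0.00034081207415948
```

>>> jog_arm:
  series: [-1.7, 1.6, 0, 0, 0, 0, 4.0, 0, 0, 0, 4.0, 0, 0, 0, 4.0, 0, 0, 0, 2.0, 0]

```text
time: 11.0
tcp_pos: [0.4932, -0.382, 0.281]
eef_rot: [-2.992, -0.947, 0.003]
wrist_force: [0.5, -0.3, 0.5]
width: 0.0855
```

Run:
```python
from h import *
p,d=bot.capture("scene");crop(p,170,240,200,150,4,"pics/s7.png")
go([.4916,-.3868],.206,np.radians(-55))
```

```text
t 11.05 tcp [ 0.493  -0.3819  0.2788] tooly deg -54.87 tilt [-0.0046  0.0041 -1.    ] F [ 0.04  0.3  -3.69] w 0.0855
shift cm (tool) [-0.38  0.37  7.28]
turn 0.002327334272842263
```

View pics/s7.png

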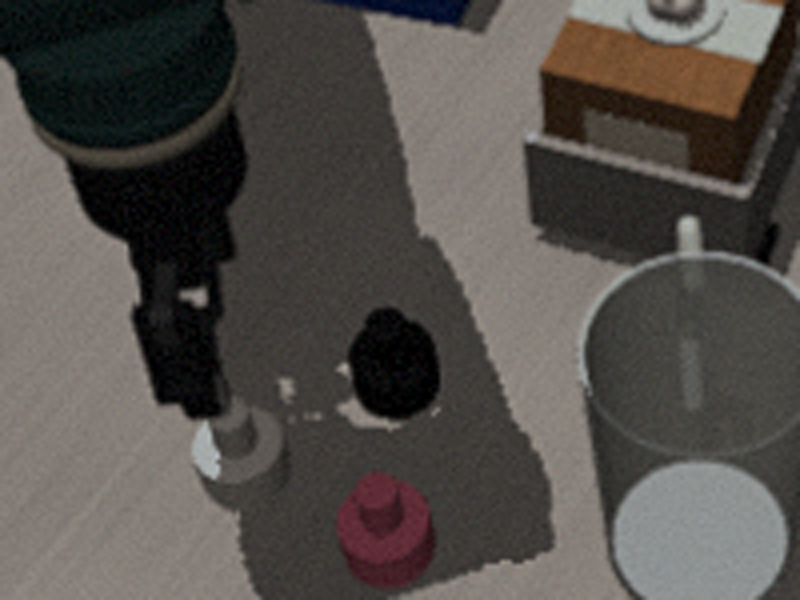

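Gripper hovers above the white cap (crop 235,420), the neighbours are clear. Centring and descending.

>>> jog_arm:
  series: [-0.4, 0.4, 0, 0, 0, 0, 0, 0, 0, 0, 0, 0]

```text
time: 11.35
tcp_pos: [0.4925, -0.3895, 0.2867]
eef_rot: [2.994, 0.944, 0.002]
wrist_force: [-0.3, -0.9, 0.9]
width: 0.0857
```

Run:
```python
from h import *
go([.4916,-.3868],.206,np.radians(-55))
```

```text
t 11.35 tcp [ 0.4925 -0.3895  0.2867] tooly deg -54.98 tilt [ 0.002  -0.0017 -1.    ] F [-0.32 -0.95  0.9 ] w 0.0857
shift cm (tool) [ 0.08 -0.29  8.07]
turn 0.0002768595136948271
```

>>> jog_arm:
  series: [0.1, -0.2, 2.5, 0, 0, 0, 2.5, 0, 0, 0, 0, 0, 0, 0, 0, 0]

```text
time: 11.75
tcp_pos: [0.492, -0.3873, 0.236]
eef_rot: [2.996, 0.945, 0.001]
wrist_force: [-0.6, 0.2, 0.7]
width: 0.0853
```

Run:
```python
from h import *
go([.4916,-.3868],.206,np.radians(-55))
```

```text
t 11.75 tcp [ 0.492  -0.3873  0.236 ] tooly deg -55.0 tilt [ 6.e-04 -5.e-04 -1.e+00] F [-0.61  0.18  0.71] w 0.0853
shift cm (tool) [-0.   -0.07  3.  ]
turn 4.0824427510521843e-05
```

>>> jog_arm:
  series: [0, 0, 1.5, 0, 0, 0, 1.0, 0, 0, 0, 0.4, 0, 0, 0, 0, 0]

```text
time: 12.15
tcp_pos: [0.4917, -0.3871, 0.205]
eef_rot: [-2.995, -0.944, 0.001]
wrist_force: [-0.0, -0.7, 0.1]
width: 0.0854
```

>>> jog_arm:
  series: [0, 0, 0, 0, 0, 0, 0, 0, 0, 0, 0, 0, 0, 0, 0, 0, 0, 0, 0, 0]
  gripper: 1
  force: 60

```text
time: 12.65
tcp_pos: [0.4918, -0.3873, 0.2061]
eef_rot: [2.996, 0.944, 0.0]
wrist_force: [-0.1, 0.5, 1.8]
width: 0.02
```

>>> jog_arm:
  series: [0, 0, 0, 0, 0, 0, 0, 0, 0, 0, 0, 0]

```text
time: 12.95
tcp_pos: [0.4919, -0.3873, 0.206]
eef_rot: [2.996, 0.945, 0.0]
wrist_force: [-0.6, 1.2, 5.6]
width: 0.0203
```

Run:
```python
from h import *
p,d=bot.capture("scene");crop(p,170,240,200,150,4,"pics/s8.png")
go([.4916,-.3868],.206,np.radians(-55))
```

```text
t 13.0 tcp [ 0.4919 -0.3872  0.2061] tooly deg -55.0 tilt [ 3.e-04 -3.e-04 -1.e+00] F [-0.91  1.44  4.64] w 0.0199
shift cm (tool) [ 0.   -0.05  0.01]
turn 1.0504697335544932e-05
```

View pics/s8.png

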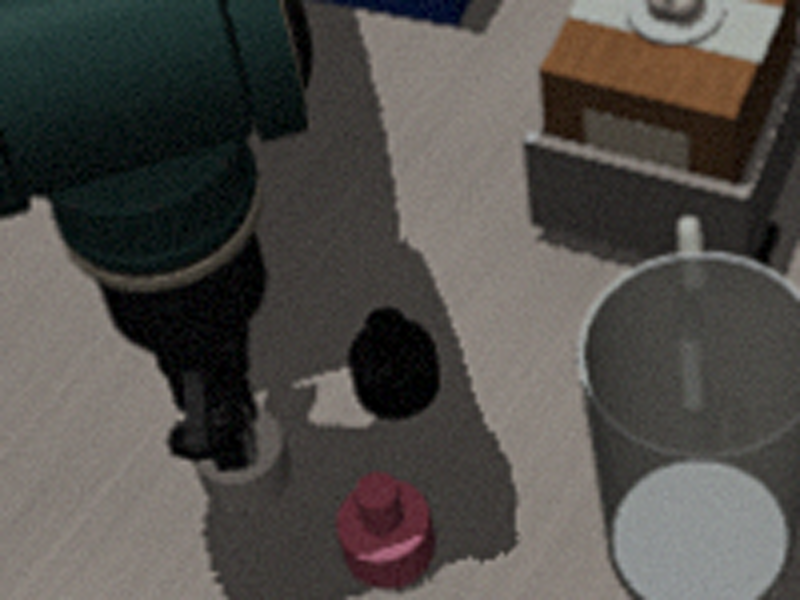

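Gripped on the knob (width 20 mm). Lifting and carrying.

>>> jog_arm:
  series: [0, 0, -2.0, 0, 0, 0, -4.5, 0, 0, 0, -4.5, 0, 0, 0, -4.5, 0, 0, 0, -4.5, 0]

```text
time: 13.5
tcp_pos: [0.4916, -0.387, 0.4073]
eef_rot: [-2.996, -0.945, 0.0]
wrist_force: [0.6, 0.4, -0.0]
width: 0.0203
```

>>> jog_arm:
  series: [0, 0, -2.0, 0, 0, 0, 0, 0, 0, 0, 0, 0]

```text
time: 13.8
tcp_pos: [0.4918, -0.3872, 0.425]
eef_rot: [-2.996, -0.945, 0.0]
wrist_force: [-0.2, 0.2, -0.6]
width: 0.0199
```

Run:
```python
from h import *
p,d=bot.capture("scene");crop(p,170,190,200,150,4,"pics/s9.png")
go([.602,-.0985],.43,np.radians(-55))
```

```text
t 13.85 tcp [ 0.4918 -0.3872  0.4241] tooly deg -55.01 tilt [-0.0014  0.0012 -1.    ] F [ 0.52  0.43 -1.54] w 0.0201
shift cm (tool) [ 25.59 -17.33  -0.57]
turn -9.84644300459081e-05
```

View pics/s9.png

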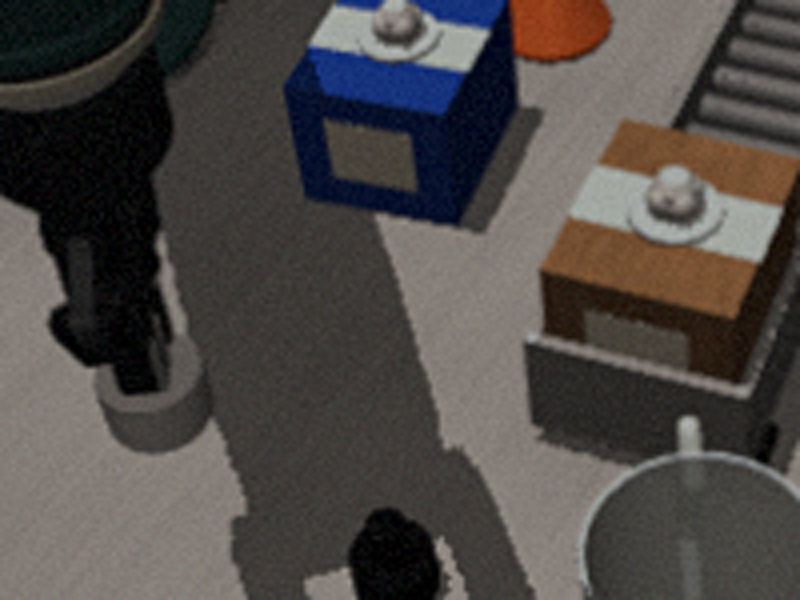

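The cap hangs upright in the jaws (crop 155,395), and I'm carrying it to above the stud.

>>> jog_arm:
  series: [3.2, -2.1, -0.2, 0, 3.2, -2.2, 0, 0, 3.2, -2.2, 0, 0, 3.2, -2.2, 0, 0, 3.2, -2.1, 0, 0]

```text
time: 14.35
tcp_pos: [0.5612, -0.2055, 0.4258]
eef_rot: [-2.995, -0.944, 0.003]
wrist_force: [0.0, -0.1, -0.7]
width: 0.0204
```

>>> jog_arm:
  series: [3.2, -2.2, 0, 0, 3.0, -2.0, 0, 0, 2.0, -1.2, 0, 0, 0.8, -0.6, 0, 0, 0, 0, 0, 0]

```text
time: 14.85
tcp_pos: [0.6005, -0.1054, 0.4262]
eef_rot: [-2.995, -0.946, 0.003]
wrist_force: [-0.2, -1.4, -1.2]
width: 0.02
```

>>> jog_arm:
  series: [0, 0, 0, 0, 0, 0, 0, 0]

```text
time: 15.05
tcp_pos: [0.5999, -0.1072, 0.4274]
eef_rot: [-2.997, -0.943, 0.001]
wrist_force: [0.9, 0.0, 0.5]
width: 0.0203
```

Run:
```python
from h import *
go([.602,-.0985],.40,np.radians(-55))
```

```text
t 15.05 tcp [ 0.5999 -0.1072  0.4274] tooly deg -55.07 tilt [-5.e-04 -1.e-04 -1.e+00] F [0.86 0.02 0.47] w 0.0203
shift cm (tool) [ 0.67 -0.6   2.74]
turn -0.0012014950521479495
```

>>> jog_arm:
  series: [0.7, -0.6, 0, 0, 0, 0, 1.5, 0, 0, 0, 1.0, 0, 0, 0, 0, 0, 0, 0, 0, 0]

```text
time: 15.55
tcp_pos: [0.6025, -0.0974, 0.4022]
eef_rot: [-2.996, -0.944, 0.001]
wrist_force: [0.8, -0.4, -0.4]
width: 0.0203
```

Run:
```python
from h import *
go([.602,-.0985],.39,np.radians(-55))
p,d=bot.capture("scene");crop(p,280,170,120,90,6,"pics/s10.png");cv2.imwrite("pics/scene10.png",p[:,:,::-1])
p,d=bot.capture("top");cv2.imwrite("pics/top10.png",p[:,:,::-1]);crop(p,280,170,120,90,6,"pics/t10.png")
go([.602,-.0985],.39,np.radians(-55))
```

```text
t 15.55 tcp [ 0.6025 -0.0974  0.4022] tooly deg -55.01 tilt [-8.e-04  1.e-04 -1.e+00] F [ 0.77 -0.37 -0.42] w 0.0203
shift cm (tool) [-0.1   0.06  1.22]
turn -0.00018235103848573964
t 15.65 tcp [ 0.6026 -0.0974  0.403 ] tooly deg -55.01 tilt [ 4.e-04 -1.e-04 -1.e+00] F [ 0.64  0.29 -0.82] w 0.0201
shift cm (tool) [-0.11  0.06  1.3 ]
turn -0.00015117583155310754
```

View pics/s10.png

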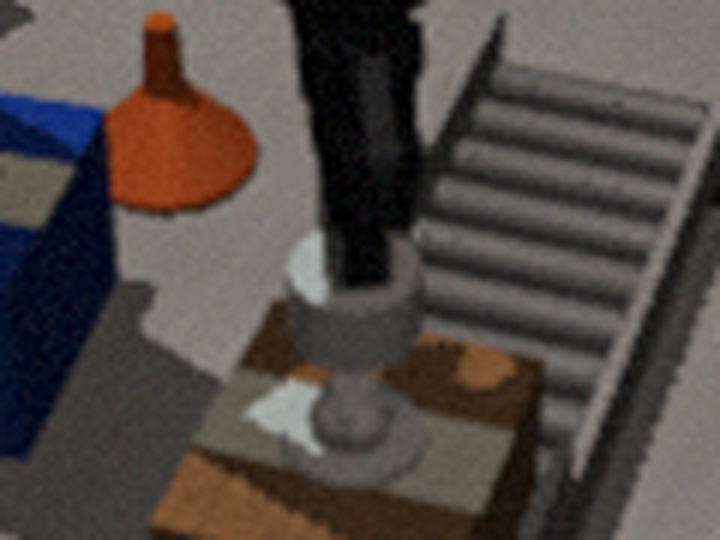

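View pics/t10.png

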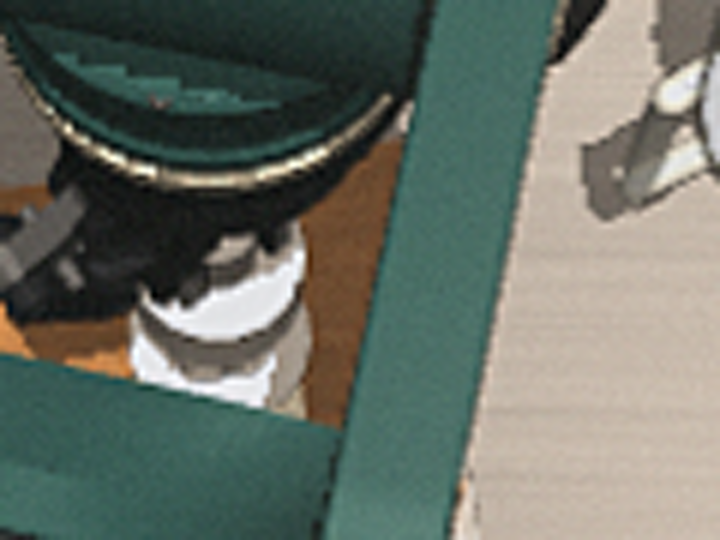

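Run:
```python
from h import *
f=lambda n,P:((w2p(n,[P])[0]-[280,170]+.4)*6).round(1)
for n in("scene","top"):
  print(n,"flange pred",f(n,[.602,-.0985,.146]),"studtop",f(n,[.602,-.0985,.170]),"shoulder if cap at tcp",f(n,[.6026,-.0974,.227]),"shoulder if over stud",f(n,[.602,-.0985,.227]),"rim",f(n,[.6026,-.0974,.197]))
  print(" px per mm x,y",(f(n,[.612,-.0985,.227])-f(n,[.602,-.0985,.227]))/10,(f(n,[.602,-.0885,.227])-f(n,[.602,-.0985,.227]))/10)
```

```text
scene flange pred [353.4 434.3] studtop [353.1 386.8] shoulder if cap at tcp [355.3 265.9] shoulder if over stud [352.4 267.2] rim [355.7 330. ]
 px per mm x,y [2.56 0.85] [ 1.3  -1.66]
top flange pred [220.3 335.9] studtop [220.1 314. ] shoulder if cap at tcp [215.5 254.7] shoulder if over stud [219.6 256.9] rim [216.  285.7]
 px per mm x,y [ 0.05 -3.56] [-3.72 -0.05]
```

Cap is centred over the stud to about 1 mm (scene columns 355 vs 355; in the top view it is 1 mm too far in +y). I'll make a small trim and then descend.

>>> jog_arm:
  series: [-0.1, 0.05, 0.8, 0, 0, 0, 0.8, 0, 0, 0, 0.7, 0, 0, 0, 0, 0, 0, 0, 0, 0]

```text
time: 16.15
tcp_pos: [0.602, -0.0983, 0.3795]
eef_rot: [-2.996, -0.945, 0.0]
wrist_force: [0.2, -0.4, -0.1]
width: 0.0202
```

Run:
```python
from h import *
go([.6022,-.0983],.352,np.radians(-55))
```

```text
t 16.15 tcp [ 0.602  -0.0983  0.3795] tooly deg -55.0 tilt [-4.e-04  1.e-04 -1.e+00] F [ 0.2  -0.36 -0.1 ] w 0.0202
shift cm (tool) [0.02 0.01 2.75]
turn -7.225547815870037e-05
```

>>> jog_arm:
  series: [0, 0, 0.4, 0, 0, 0, 0.4, 0, 0, 0, 0.2, 0, 0, 0, 0.1, 0, 0, 0, 0, 0]

```text
time: 16.65
tcp_pos: [0.602, -0.0982, 0.3686]
eef_rot: [-2.996, -0.945, 0.0]
wrist_force: [0.1, -0.0, 0.0]
width: 0.0205
```

>>> jog_arm:
  series: [0, 0, 0.1, 0, 0, 0, 0.1, 0, 0, 0, 0, 0]

```text
time: 16.95
tcp_pos: [0.602, -0.0982, 0.3669]
eef_rot: [-2.996, -0.945, -0.0]
wrist_force: [-1.9, 1.2, 3.0]
width: 0.0203
```

>>> jog_arm:
  series: [0, 0, 0.1, 0, 0, 0, 0.1, 0, 0, 0, 0, 0]

```text
time: 17.25
tcp_pos: [0.602, -0.0982, 0.3657]
eef_rot: [2.996, 0.944, 0.002]
wrist_force: [-1.3, 1.2, 8.1]
width: 0.0203
```

>>> jog_arm:
  series: [0, 0, 0.1, 0, 0, 0, 0.1, 0, 0, 0, 0, 0]

```text
time: 17.55
tcp_pos: [0.602, -0.0982, 0.364]
eef_rot: [2.995, 0.944, 0.002]
wrist_force: [-2.7, 0.1, 9.5]
width: 0.0203
```

>>> jog_arm:
  series: [0, 0, 0.1, 0, 0, 0, 0.1, 0, 0, 0, 0, 0]

```text
time: 17.85
tcp_pos: [0.602, -0.0982, 0.3614]
eef_rot: [2.996, 0.945, 0.001]
wrist_force: [-2.1, 1.9, 5.5]
width: 0.02
```

>>> jog_arm:
  series: [0, 0, 0.1, 0, 0, 0, 0, 0]

```text
time: 18.05
tcp_pos: [0.602, -0.0982, 0.3601]
eef_rot: [2.996, 0.945, 0.001]
wrist_force: [-1.6, 1.4, 4.2]
width: 0.0204
```

Click seems passed (force dropped). I'll go on down to the flange.

>>> jog_arm:
  series: [0, 0, 0.2, 0, 0, 0, 0.2, 0, 0, 0, 0, 0]

```text
time: 18.35
tcp_pos: [0.6019, -0.0983, 0.3544]
eef_rot: [-2.996, -0.944, 0.002]
wrist_force: [-0.3, 0.6, -6.3]
width: 0.0203
```

>>> jog_arm:
  series: [0, 0, 0.1, 0, 0, 0, 0.1, 0, 0, 0, 0, 0]

```text
time: 18.65
tcp_pos: [0.602, -0.0983, 0.3536]
eef_rot: [2.996, 0.944, -0.0]
wrist_force: [-0.4, 0.2, -1.7]
width: 0.02
```

>>> jog_arm:
  series: [0, 0, 0.1, 0, 0, 0, 0, 0, 0, 0, 0, 0]

```text
time: 18.95
tcp_pos: [0.602, -0.0983, 0.3529]
eef_rot: [2.996, 0.944, 0.001]
wrist_force: [-0.0, 0.1, -0.7]
width: 0.0204
```

>>> jog_arm:
  series: [0, 0, 0.1, 0, 0, 0, 0, 0, 0, 0, 0, 0]

```text
time: 19.25
tcp_pos: [0.602, -0.0983, 0.352]
eef_rot: [2.996, 0.944, 0.001]
wrist_force: [0.2, -0.2, 2.8]
width: 0.0199
```

>>> jog_arm:
  series: [0, 0, 0.05, 0, 0, 0, 0, 0, 0, 0, 0, 0]

```text
time: 19.55
tcp_pos: [0.6021, -0.0983, 0.352]
eef_rot: [2.996, 0.944, 0.002]
wrist_force: [-1.2, 1.3, 5.7]
width: 0.0198
```

>>> jog_arm:
  series: [0, 0, 0.05, 0, 0, 0, 0, 0, 0, 0, 0, 0]

```text
time: 19.85
tcp_pos: [0.6021, -0.0982, 0.352]
eef_rot: [2.995, 0.944, 0.002]
wrist_force: [-2.3, 1.1, 10.1]
width: 0.0202
```

>>> jog_arm:
  series: [0, 0, 0.05, 0, 0, 0, 0, 0, 0, 0, 0, 0, 0, 0, 0, 0]

```text
time: 20.25
tcp_pos: [0.6021, -0.0982, 0.3519]
eef_rot: [2.995, 0.944, 0.003]
wrist_force: [-2.6, 2.1, 12.7]
width: 0.0198
```

Run:
```python
from h import *
for i in range(3): 
    p,d=bot.capture("scene"); print(bot.state()["wrist_force"].round(1))
crop(p,280,170,120,90,6,"pics/s11.png")
go([.602,-.0985],.352,np.radians(-55))
p,d=bot.capture("top");crop(p,110,110,400,220,2,"pics/t11.png");print(bot.state()["wrist_force"].round(1))
```

```text
[-2.4  1.9 13.9]
[-2.8  1.6 13. ]
[-2.3  1.6 13.4]
t 20.4 tcp [ 0.6021 -0.0982  0.3519] tooly deg -55.0 tilt [ 2.2e-03 -2.0e-04 -1.0e+00] F [-2.26  1.59 13.41] w 0.0203
shift cm (tool) [-0.03  0.02 -0.01]
turn 4.688358652726876e-05
[-2.4  2.  12.9]
```

View pics/s11.png

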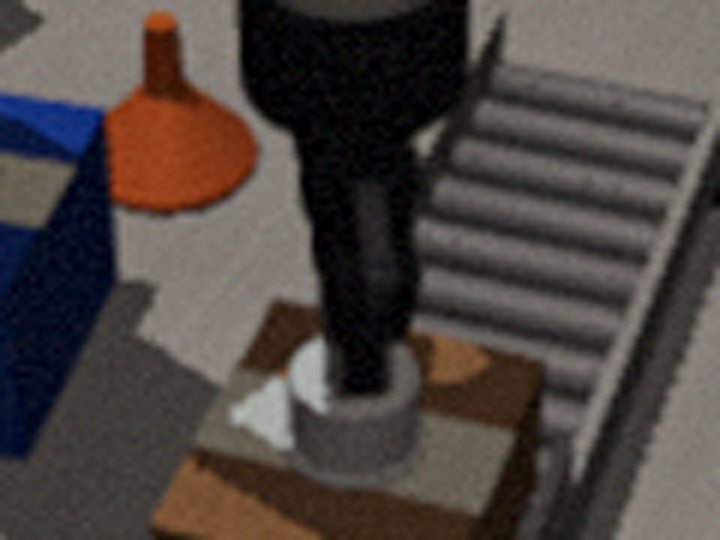

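View pics/t11.png

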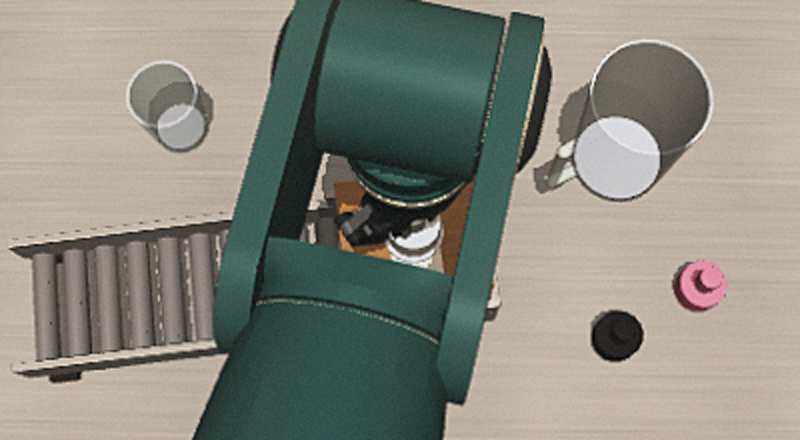

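The cap sits on the flange, with only the flange's edge showing beneath it (crop 355,475), and the TCP is at the flush height. I'll ease to about 10 N and hold.

>>> jog_arm:
  series: [0, 0, -0.03, 0, 0, 0, 0, 0, 0, 0, 0, 0, 0, 0, 0, 0, 0, 0, 0, 0]

```text
time: 20.95
tcp_pos: [0.6021, -0.0982, 0.3519]
eef_rot: [2.995, 0.944, 0.003]
wrist_force: [-1.9, 1.7, 11.5]
width: 0.0201
```

>>> jog_arm:
  series: [0, 0, 0, 0, 0, 0, 0, 0, 0, 0, 0, 0]

```text
time: 21.25
tcp_pos: [0.6021, -0.0982, 0.3519]
eef_rot: [2.995, 0.944, 0.003]
wrist_force: [-1.6, 1.6, 10.8]
width: 0.02
```

Run:
```python
from workcell import bot
print(bot.state()["wrist_force"]); print(bot.sign_off())
```

```text
[-1.56036906  1.57720146 10.84157186]
the job is handed in; nothing more can be done
None
```

I pushed the carton home, pressed the white cap onto its spout until it clicked, and handed in still holding it down. The hand-in gave no verdict. The job took 21 s of the 70 s allowed.

- **Carton:** I pushed it slowly along the rollers until about 24 N of contact showed at the end stop. With the arm clear, I measured its centre at row y ≈ -0.162 m, which is the home position. I could not measure it again after capping because the arm blocks the top view.
- **Cap:** I gripped the knob and pressed down over the stud. The push rose to about 9.5 N in the readings, then dropped and briefly pulled (the click). It stopped hard with the tool at 0.352 m, which matches flush on the flange. The last scene picture agrees, with only the flange's edge showing under the skirt.
- **Final hold:** The readings before hand-in were steady at about 11 N down. There was also a small sideways load of about 2 N.
- **Stud position:** My separate estimates of the stud's centre disagreed by up to about 3 mm. I used a middle value, and the cap went on without a problem.
- **Bystanders:** The jug, one glass cup and the funnel look unmoved in the last pictures. The other cup is hidden behind the arm there. It was last partly in view at its starting spot just after the push, and the arm's path stayed above cup height.

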